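# Set up the client tablet on its folding stand

### The job

Get the client's tablet ready to read: stand the mist bottle that was left on the folded tablet stand upright on the bare worktop, swing the stand's back rest up all the way to its stop, then take the tablet out of its charging dock and lean it on the stand, centred, lower edge on the ledge behind the front lip, back against the rest, screen facing out. Lower the tablet gently right down to the ledge before letting go, let neither it nor the bottle fall, and leave everything else where it is.

Things in the scene. Friction and masses are not known exactly. Their poses are not given: they have to be found in the camera images.
- tablet_stand: folding tablet stand, grey frame with aluminium back rest, fixed, 149 mm deep (x -79 to +70), 120 mm wide, 29 mm high folded. Origin: centre of its underside; x from the front lip to the rear, z up. Side rails 11 mm high at y = -56, +56 mm; hinge axis of the rest parallel to y at x = -45, z = 21 mm. Between the rails behind x = +3 mm it is open down to the worktop.
- rest (a joint): angle of the back rest on its stiff hinge (stays anywhere): 0 folded flat to the rear, top face 27 mm over the worktop; 1.134 rad at its stop (65 deg up; a tablet then leans back 25 deg). A panel 94 mm wide, 8 to 58 mm from the axis, in a frame of 10 mm round bar (sides at y = -47, +47); open slot 42 mm between panel and cross bar. The tablet's side face is 6 mm off the axis.
- rest_bar (a point): middle of the round cross bar (10 mm diameter, along the stand's y, 84 mm free) at the free end of the rest, 105 mm from the hinge axis; 22 mm over the worktop when folded. It can be pinched from above, one finger in the slot, and turns between the pads as the rest swings; moving it takes about 7 N.
- ledge (a point): middle of the stand's ledge (floor 10 mm over the worktop) for the tablet's lower edge. The inner face of the front lip (10 mm higher than the ledge, 118 mm wide) is 15 mm in front of it; the raised rest's face, continued down, meets the ledge 3 mm behind this point.
- tablet: small tablet in a grey case, 10 mm thick (x), 118 mm wide (y), 180 mm high (z), 0.3 kg, rounded edges; origin at the middle of its lower edge, z up along its height, the black screen on its -x side, the camera end up. It stands upright (portrait) in the dock at the start.
- dock: white charging dock, 90 x 110 mm, fixed; origin at the centre of its underside. Block 12 mm high with a slot 13.4 mm wide along y over its centre, between a front wall to z = 40 mm and a rear wall to z = 52 mm, both 96 mm wide; the tablet stands on the slot's floor at z = 12 mm, about centred.
- mist_bottle: slim white mist bottle with a cap, 36 mm diameter, 138 mm high, 0.12 kg; origin at the centre of its foot, z up. At the start it stands on the panel of the folded back rest, 27 mm over the worktop.
- mixing_cup: small blue mixing cup, 69 mm across, 32 mm high, a bystander; origin at the centre of its foot
- wipes_box: white and blue box of wipes, 106 x 69 x 92 mm, a bystander at the right rear; origin at the centre of its underside
- electrode_2: disc electrode head, 45 mm across, 46 mm high, a bystander at the left rear; origin at the centre of its underside
- cream_tube: white squeeze tube with a blue cap lying on the worktop, 49 x 134 x 32 mm, a bystander at the front edge, in the middle; origin at the centre of its underside
Not all that is in view belongs to the job. Leave any green or orange look-alike of the mist_bottle alone.

How it is judged:
By the outcome, as a careful person would: the job done as asked, in the order asked, and still so for the second after the job is handed in, with the robot touching nothing.
It also fails if it takes over 58 s, if anything falls off the work surface, if the arm or the gripper's body presses on something with over 40 N, if the wrist force passes 120 N, or if a joint passes its speed limit or range.

### The arm

A 7-joint arm with a two-finger parallel gripper is mounted at the origin on a cart in front of the work surface, level with it; the furniture and walls round the work are solid. World frame = base frame: x ahead of the robot, y to its left, z up, the work surface at z = 0. Lengths are in mm, angles in rad, forces in N, time in s.
With the tool pointing down it reaches from about 350 to 900 mm from the base axis. Payload 19.9 kg.
Tool frame: the origin (TCP) lies at the very end of the fingers, on their centre line; the grasp point (between the pads) lies 19 mm behind it; z points along the fingers, y is the direction in which the jaws open and shut (so a half turn about z gives the same grasp; the last joint's range is limited). The gripper opens to 85 mm and grips with 20 to 120 N. Pads are 22 mm wide; open, the fingers measure 114 mm over their backs; the gripper's body (76 mm by 85 mm) begins 54 mm behind the grasp point. The pads swing forward as they close: fully open they stand 13 mm farther back than shut.
Start: joints at [-1.349, 0.417, -0.01, 1.614, 0.005, 1.111, -0.053], TCP at [162.356, 603.525, 231.26] pointing down, gripper open.
Joint ranges: [-2.81, 2.81], [-0.39, 2.02], [-1.27, 1.25], [0.06, 2.57], [-1.19, 4.33], [0.19, 2], [-2.82, 2.82]. Speed limits (rad/s): [1.89, 1.89, 2.39, 2.39, 3.01, 3.01, 3.01].

### API

Orientations are given as a unit quaternion [w, x, y, z].
In Python, from plant import manip gives the robot as it stands. The module is installed in compiled form; this text tells all that it offers.
- The arm moves only by the tool carry_out, never from a script. Its argument "moves" is a list of rows, each a list of 2 entries, a list of its own where there are three numbers: the shift along the tool's x, y, z in units of 40 mm (1.0 is 40 mm), then the turn, a rotation vector about the tool's x, y, z in units of 5 degrees (1.0 is 5 degrees). In form: [[[x, y, z], [rx, ry, rz]], ...]. A call has 1 to 8 rows; each row shifts and turns the commanded pose from where the row before left it, along the tool's axes as they then stand; what a row does not reach is not made up. A row lasts 1/12 s, in which the tool goes at most 41.7 mm and 7.16 degrees, less where a joint would pass 70% of its speed; a pose out of reach is approached as far as the arm can. A call is refused whole if a number of a shift passes 1 or a number of a turn 1, either way. A call with a gripper value outside its range is refused whole. "jaw" is the closure, from -1 (fully open) to 1 (shut), set as the call begins (left out, the last holds). The fingers move at their own pace and stop on an object; the grip force is fixed at half the most. Time passes only in rows, so rows that do not move let the fingers close. It gives the time, the measured TCP pose, the force and the opening at its end, in the units of the state.
- manip.get_state(): the state, without advancing time (a new reading comes with each control period).
- manip.snapshot(name): name is "scene" or "top" or "wrist"; returns a dict with "color" (420x560x3 uint8, red, green, blue), "depth" (420x560 float32, mm along the optical axis (not along the pixel's ray), 0 where there is no reading), "fx", "fy", "cx", "cy" (pixels), "k1" (the pictures are not rectified: a ray, as slopes to the right and down, at radius r is drawn at 1 + k1 r^2 times it, then the intrinsics apply), "T" (4x4, takes a point from camera to world coordinates); the wrist camera has in their place "mount" (4x4, takes a point from camera to tool coordinates, whose origin is the TCP and whose axes are the flange's). Camera axes: x right, y up, looking along -z (the intrinsics and any distortion apply to the point x, -y, -z); pixel columns grow to the right and rows downward; lengths in mm; the calibration is good to about 2 mm. A picture is of the moment at which its call begins: read the wrist's pose just before it.
- manip.sign_off(): hands the job in, once; it reports no verdict.
Trained networks look in a picture, given as the dict that the camera call returned (one of the last four; its "shot" number tells which), for a name from the list of things; names that differ only in an ending like _2 or _b are one class to them, and where a whole thing is asked for, a point or a joint stands for the part that bears it (a point fixed in the world has none). Each returns a list of dicts, best first, with "conf" (0 to 1); they miss things now and then, are a little off and sometimes report something else, mostly with a low value. They report only what shows in the picture. A call takes as long as a camera call. They do not tell look-alikes from the thing itself.
- manip.recognise(query, picture): "at" ([x, y, z] in mm, in world coordinates, good to about 4 mm: the middle of the surface that is visible of it).
- manip.masks_of(query, picture): "region" (420x560 bool, what is visible of it).
- manip.mark_of(query, picture): "at" ([x, y, z] in mm, in world coordinates, good to about 4 mm: a listed point, or the origin of a listed thing).
The state is a dict: "time": time; "qpos": joint angles; "joint_vel": joint speeds; "effort": joint torques, N m; "ee_pos": TCP position; "tool_rot": TCP orientation; "force": force on the tool from outside, world axes, zero at the start; "ft_torque": the same for the moment, N m; "opening": opening from 0.0 (shut) to 1.0 (fully open).
Only numpy, scipy, OpenCV 4.12 (cv2) and the standard library are available. Lean on these libraries where they do the work, as an engineer would, in place of code of your own. Each camera call takes 0.05 s, during which the arm holds its last target. There are 200 camera calls.

## Working session

There is one attempt and no reset: what is moved stays moved. The work goes in short steps, Python scripts to look and compute and a tool call to move; the robot and the scene stay as the last step left them, time stands still between calls to the robot, and variables do not carry over. Pictures are saved under pics/ and viewed, on a budget of 10 in all, crops included, one or two more only if the job needs it, and the job is handed in when it is done.

Besides the shell and the picture viewer there is one more tool, called after ">>>" by a JSON object that holds its "method" and its "body", one argument or row to a line. carry_out: Moves the arm, as the interface text tells. Its arguments: {"type":"object","properties":{"moves":{"type":"array","items":{"type":"array"}},"jaw":{"type":"number"}},"required":["moves"]}

```bash
mkdir -p pics; cat > h.py <<'E'
from plant import manip
import numpy as np, cv2
from scipy.spatial.transform import Rotation as R
def st(): 
    s=manip.get_state(); return s
def Rt(s):
    w,x,y,z=s['tool_rot']; return R.from_quat([x,y,z,w])
def snap(n):
    s=st(); p=manip.snapshot(n)
    if 'T' not in p:
        T=np.eye(4);T[:3,:3]=Rt(s).as_matrix();T[:3,3]=s['ee_pos'];p['Tw']=T@p['mount']
    else: p['Tw']=p['T']
    return p
def cloud(p):
    h,w=p['depth'].shape; v,u=np.mgrid[:h,:w].astype(float)
    xd=(u-p['cx'])/p['fx']; yd=(v-p['cy'])/p['fy']; x,y=xd.copy(),yd.copy()
    for _ in range(8):
        f=1+p['k1']*(x*x+y*y); x=xd/f;y=yd/f
    d=p['depth']; P=np.stack([x*d,-y*d,-d,np.ones_like(d)],-1)@p['Tw'].T
    P=P[...,:3]; P[d<=0]=np.nan; return P
def save(p,n,crop=None,k=1):
    im=p['color'][...,::-1]
    if crop: a,b,c,d=crop; im=im[b:d,a:c]
    cv2.imwrite('pics/'+n+'.png',cv2.resize(im,None,fx=k,fy=k,interpolation=cv2.INTER_CUBIC))
E
python3 - <<'E'
from h import *
s=st();print(s)
for n in('scene','top'):
    p=snap(n);save(p,n)
    for q in('tablet_stand','ledge','rest_bar','tablet','dock','mist_bottle','mixing_cup','wipes_box','electrode_2','cream_tube'):
        print(n,q,[(np.round(r['at']),round(r['conf'],2)) for r in manip.mark_of(q,p)[:3]])
    np.savez(n,**{k:v for k,v in p.items()})
a=cv2.imread('pics/scene.png');b=cv2.imread('pics/top.png')
E
```

```text
{'time': 0.0, 'qpos': array([-1.34953142,  0.41798884, -0.0103107 ,  1.61417962,  0.00473588,
        1.11071011, -0.05300225]), 'joint_vel': array([ 0.00046653,  0.00073337, -0.00015751, -0.00026829,  0.00268131,
        0.00052098, -0.00106891]), 'effort': array([-1.24503611e-03, -8.64469385e+01,  6.77961744e-01, -4.34925199e+01,
        1.89645868e-02,  7.13997448e-03, -1.53100154e-05]), 'ee_pos': array([162.26832029, 603.20003115, 230.64868297]), 'tool_rot': array([-2.17431277e-05,  1.30990403e-01,  9.91383435e-01, -6.31158826e-04]), 'force': array([ 0.50023856, -0.90202342,  0.50016974]), 'ft_torque': array([-0.03840851, -0.01047989, -0.00492316]), 'opening': 0.9994750275229988}
scene tablet_stand [(array([475., 224.,   2.]), 0.97)]
scene ledge []
scene rest_bar [(array([541., 212.,  20.]), 0.56)]
scene tablet [(array([482., -43.,  10.]), 0.78)]
scene dock [(array([483., -39.,   5.]), 0.98)]
scene mist_bottle [(array([438.,  87.,  -3.]), 0.72), (array([ 484., -175.,   -2.]), 0.64), (array([596., -77.,   2.]), 0.46)]
scene mixing_cup [(array([463., 209.,  27.]), 0.74), (array([611.,  62.,   2.]), 0.73)]
scene wipes_box [(array([ 632., -165.,    2.]), 0.75)]
scene electrode_2 [(array([615., 289.,   2.]), 0.47)]
scene cream_tube []
top tablet_stand [(array([478., 219.,  -3.]), 0.95)]
top ledge [(array([418., 229.,  11.]), 0.97)]
top rest_bar [(array([539., 210.,  21.]), 0.84)]
top tablet [(array([422., 226.,  10.]), 0.71), (array([483., -44.,  10.]), 0.63)]
top dock [(array([480., -44.,  -1.]), 0.73), (array([478., 216.,   2.]), 0.23)]
top mist_bottle [(array([ 479., -176.,    4.]), 0.87), (array([594., -77.,   4.]), 0.82), (array([466., 204.,  27.]), 0.71)]
top mixing_cup [(array([615.,  68.,  -0.]), 0.85)]
top wipes_box [(array([ 633., -162.,   -2.]), 0.74)]
top electrode_2 [(array([623., 286.,  -1.]), 0.53)]
top cream_tube [(array([348.,  95.,   3.]), 0.74)]
```

View pics/scene.png

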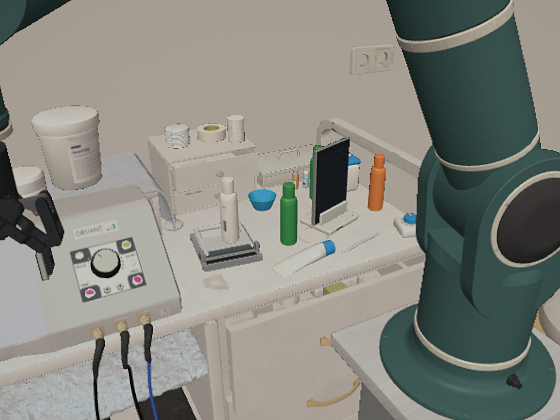

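View pics/top.png

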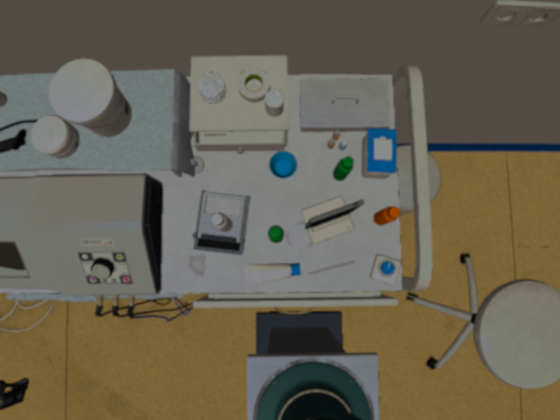

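Scene picture: the wanted bottle is the white one on the stand at (229,210). Look-alikes are green at (289,215), green at (318,175) and orange at (377,182); I leave those alone. The dock with the tablet is at (330,190), screen to the front. I'll measure the geometry next.

```bash
cat > m1.py <<'E'
from h import *
def rect(Q,n):
    (c,s,a)=cv2.minAreaRect(Q.astype(np.float32)); print(n,np.round(c,1),np.round(s,1),round(a,1),len(Q))
for n in('scene','top'):
    p=dict(np.load(n+'.npz')); C=cloud(p); X,Y,Z=C[...,0],C[...,1],C[...,2]
    print(n,'T',np.round(p['Tw'][:3,3]))
    def sel(x0,x1,y0,y1,z0,z1):
        return C[(X>x0)&(X<x1)&(Y>y0)&(Y<y1)&(Z>z0)&(Z<z1)]
    b=sel(420,510,170,250,60,130);print('bottle body',b.mean(0).round(1),np.ptp(b,0).round(1))
    b=sel(420,510,170,250,130,185);print('bottle top',b.mean(0).round(1),b.max(0).round(1))
    s=sel(380,570,130,300,5,35);rect(s[:,:2],'stand')
    t=sel(400,570,-130,50,70,215);rect(t[:,:2],'tablet');print(t.max(0).round(1))
    if len(t)>10:
        c=t.mean(0);u,sv,v=np.linalg.svd(t-c,full_matrices=False);print('plane n',v[2].round(3),'c',c.round(1))
    rect(sel(400,570,-130,50,6,18)[:,:2],'dock')
    rect(sel(400,570,-130,50,30,60)[:,:2],'dockwalls')
    w=sel(380,640,-250,330,-10,4);print('worktop z',np.median(w[:,2]))
    for nm,a in dict(dev=(100,700,330,700,20,400),rear=(640,900,-300,400,20,400),green=(400,470,50,120,20,200)).items():
        q=sel(*a); 
        if len(q): print(nm,q.min(0).round(),q.max(0).round())
p=dict(np.load('top.npz'));C=cloud(p)
# height map
X,Y,Z=[C[...,i] for i in range(3)]
print('heights (rows x 300..760 step40, cols y 420..-260)')
for x in range(300,780,40):
    print(x,[int(np.nanmax(Z[(abs(X-x)<20)&(abs(Y-y)<20)])) if ((abs(X-x)<20)&(abs(Y-y)<20)&(Z>-900)).any() else None for y in range(420,-270,-40)])
E
python3 m1.py
```

```text
scene T [-418.  543.  597.]
bottle body [454.2 214.3  96.2] [34.5 36.3 69.9]
bottle top [459.2 212.2 149.3] [478.  226.5 166.6]
stand [471.8 220.5] [125.7 152.4] 82.3 2085
tablet [475.  -38.6] [ 15.1 122.1] 17.6 1870
[497.5  19.4 195.4]
plane n [-0.949 -0.317  0.007] c [471.3 -33.6 135.2]
dock [476.7 -37.9] [ 93.9 115.1] 20.0 603
dockwalls [468.5 -39.6] [ 18.2 118.7] 16.1 486
worktop z 0.42896321692848005
dev [130. 330.  20.] [700. 659. 400.]
rear [ 640. -300.   20.] [892. 400. 400.]
green [419.  69.  20.] [452. 107. 140.]
top T [ 376.   79. 1041.]
bottle body [459.6 198.  100.4] [33.9 34.3 69.7]
bottle top [465.2 205.8 152.9] [482.6 223.6 171.2]
stand [477.6 211.4] [163.9 180.2] 88.7 2110
tablet [477.6 -39. ] [ 11.2 116.2] 19.7 468
[501.3  16.7 197.4]
plane n [-0.944 -0.326  0.05 ] c [474.9 -36.4 168.8]
dock [492.4 -24.1] [128.1 158.3] 17.6 1074
dockwalls [469.5 -39.5] [ 27.  113.1] 8.7 175
worktop z 0.5267333043209419
dev [132. 330.  20.] [700. 700. 352.]
rear [ 640. -300.   20.] [885. 400. 304.]
green [423.  70.  23.] [458. 103. 142.]
heights (rows x 300..760 step40, cols y 420..-
[... 276 characters left out ...]
, 5, 5, 133, 134]
460 [167, 166, 5, 32, 32, 171, 167, 16, 141, 140, 195, 197, 194, 39, 110, 141, 134, 133]
500 [163, 163, 6, 9, 32, 138, 132, 15, 6, 5, 17, 191, 196, 195, 111, 142, 135, 134]
540 [158, 158, 61, 5, 30, 31, 31, 15, 5, 6, 6, 14, 16, 15, 5, 5, 134, 133]
580 [152, 153, 121, 120, 4, 6, 6, 5, 36, 34, 33, 6, 141, 141, 91, 90, 133, 133]
620 [122, 120, 122, 120, 137, 137, 138, 137, 137, 136, 35, 5, 140, 137, 96, 95, 133, 132]
660 [271, 120, 120, 119, 145, 145, 145, 146, 146, 145, 6, 5, 50, 48, 96, 96, 132, 133]
700 [271, 271, 122, 119, 147, 147, 145, 146, 205, 204, 49, 51, 50, 49, 90, 88, 132, 132]
740 [270, 262, 121, 122, 189, 190, 188, 170, 204, 205, 49, 50, 50, 49, 50, 50, 132, 132]
```

```bash
cat >> h.py <<'E'
def rot(yaw,tilt=0):
    """tool down, tool y at world angle yaw (deg); tilt: deg, tool z leans by rotating about world horizontal axis perpendicular to tool y"""
    y=np.array([np.cos(np.radians(yaw)),np.sin(np.radians(yaw)),0]);z=np.array([0,0,-1.]);x=np.cross(y,z)
    return R.from_rotvec(np.radians(tilt)*x)*R.from_matrix(np.array([x,y,z]).T)
def plan(pos,Rt_,p0=None,R0=None,step=36.,n=None):
    s=st(); p=np.array(s['ee_pos'] if p0 is None else p0); Q=Rt(s) if R0 is None else R0
    pos=np.array(pos,float); dr=(Q.inv()*Rt_).as_rotvec()
    N=n or int(max(1,np.ceil(np.linalg.norm(pos-p)/step),np.ceil(np.degrees(np.linalg.norm(dr))/4.9)))
    d=(pos-p)/N; rows=[]; Rc=Q
    for i in range(N):
        sh=Rc.inv().apply(d)/40; t=np.degrees(dr/N)/5
        rows.append([[round(float(v),2)+0. for v in sh],[round(float(v),2)+0. for v in t]]); Rc=Rc*R.from_rotvec(dr/N)
    for i in range(0,N,8): print(str(rows[i:i+8]).replace(' ',''))
    return pos,Rt_
E
python3 - <<'E'
from h import *
s=st();print(Rt(s).as_matrix().round(3))
a=plan([330,420,300],rot(81))
plan([455,212,300],rot(81),*a)
p=dict(np.load('scene.npz'));C=cloud(p);X,Y,Z=[C[...,i] for i in range(3)]
m=(X>425)&(X<500)&(Y>180)&(Y<250)
ax=np.array([-.6,-.8]) 
for z in range(40,170,8):
    q=C[m&(abs(Z-z)<4)]
    if len(q)>4:
        v=p['Tw'][:2,3]-np.array([464,206]);v=v/np.linalg.norm(v);l=q[:,:2]@np.array([-v[1],v[0]]);print(z,len(q),(np.percentile(l,97)-np.percentile(l,3)).round(1),q.mean(0).round(1))
E
```

```text
[[-0.966  0.26  -0.   ]
 [ 0.26   0.966 -0.   ]
 [-0.    -0.    -1.   ]]
[[[-0.65,-0.42,-0.21],[0.0,0.0,-0.15]],[[-0.65,-0.43,-0.21],[0.0,0.0,-0.15]],[[-0.64,-0.43,-0.21],[0.0,0.0,-0.15]],[[-0.64,-0.44,-0.21],[0.0,0.0,-0.15]],[[-0.63,-0.45,-0.21],[0.0,0.0,-0.15]],[[-0.63,-0.46,-0.21],[0.0,0.0,-0.15]],[[-0.62,-0.47,-0.21],[0.0,0.0,-0.15]],[[-0.61,-0.48,-0.21],[0.0,0.0,-0.15]]]
[[[-0.56,-0.66,0.0],[0.0,0.0,0.0]],[[-0.56,-0.66,0.0],[0.0,0.0,0.0]],[[-0.56,-0.66,0.0],[0.0,0.0,0.0]],[[-0.56,-0.66,0.0],[0.0,0.0,0.0]],[[-0.56,-0.66,0.0],[0.0,0.0,0.0]],[[-0.56,-0.66,0.0],[0.0,0.0,0.0]],[[-0.56,-0.66,0.0],[0.0,0.0,0.0]]]
40 53 31.8 [453.5 213.7  40. ]
48 60 33.4 [454.  214.8  48. ]
56 63 34.8 [454.  214.2  56.1]
64 59 34.6 [454.2 213.7  64. ]
72 60 34.6 [453.7 214.1  71.8]
80 66 32.2 [454.2 214.9  79.8]
88 55 34.2 [454.4 214.6  87.9]
96 64 32.5 [454.  215.1  95.5]
104 70 33.8 [453.7 213.9 104.1]
112 65 34.1 [454.2 214.1 112.3]
120 66 35.8 [454.8 214.  120. ]
128 70 31.9 [455.2 214.3 127.9]
136 77 29.3 [457.6 212.5 135.5]
144 45 21.7 [457.8 212.8 144.2]
152 47 22.6 [458.  212.5 152.5]
160 48 22.9 [458.8 211.9 160.3]
168 52 21.5 [464.9 210.5 165.4]
```

>>> {"method": "carry_out", "body": {
  "moves": [
    [[-0.65,-0.42,-0.21],[0,0,-0.15]],
    [[-0.65,-0.43,-0.21],[0,0,-0.15]],
    [[-0.64,-0.43,-0.21],[0,0,-0.15]],
    [[-0.64,-0.44,-0.21],[0,0,-0.15]],
    [[-0.63,-0.45,-0.21],[0,0,-0.15]],
    [[-0.63,-0.46,-0.21],[0,0,-0.15]],
    [[-0.62,-0.47,-0.21],[0,0,-0.15]],
    [[-0.61,-0.48,-0.21],[0,0,-0.15]]
  ]
}}

```text
time: 1.77
ee_pos: [330.5, 418.7, 299.1]
tool_rot: [0.0, 0.079, 0.997, 0.0]
force: [-0.1, -0.3, 0.0]
opening: 0.998
```

>>> {"method": "carry_out", "body": {
  "moves": [
    [[-0.56,-0.66,0],[0,0,0]],
    [[-0.56,-0.66,0],[0,0,0]],
    [[-0.56,-0.66,0],[0,0,0]],
    [[-0.56,-0.66,0],[0,0,0]],
    [[-0.56,-0.66,0],[0,0,0]],
    [[-0.56,-0.66,0],[0,0,0]],
    [[-0.56,-0.66,0],[0,0,0]],
    [[0,0,0],[0,0,0]]
  ]
}}

```text
time: 2.43
ee_pos: [458.4, 206.9, 298.9]
tool_rot: [0.001, 0.083, 0.997, -0.0]
force: [-0.6, -0.6, 0.2]
opening: 0.997
```

```bash
python3 - <<'E'
from h import *
p=snap('wrist');save(p,'w1');s=st();print(s['ee_pos'],s['time'],s['force'])
C=cloud(p);X,Y,Z=[C[...,i] for i in range(3)]
for q in('mist_bottle','tablet_stand','rest_bar','ledge'):
    print(q,[(np.round(r['at']),round(r['conf'],2)) for r in manip.mark_of(q,p)[:2]])
m=(abs(X-464)<45)&(abs(Y-208)<45)
for z0,z1 in((160,175),(124,134),(90,122)):
    q=C[m&(Z>z0)&(Z<z1)]
    if len(q)>5:
        c,r=cv2.minEnclosingCircle(q[:,:2].astype(np.float32));print(z0,len(q),q.mean(0).round(1),np.round(c,1),round(r,1))
np.savez('w1',**p)
E
```

```text
[456.94207534 209.75452358 298.75867576] 2.4833 [-0.00702154  1.05367309 -0.33811557]
mist_bottle [(array([ 484., -177.,    2.]), 0.91), (array([592., -78.,   1.]), 0.87)]
tablet_stand [(array([483., 224.,  -3.]), 0.76), (array([539., 211.,  25.]), 0.56)]
rest_bar [(array([612.,  66.,  -1.]), 0.73), (array([540., 208.,  24.]), 0.67)]
ledge [(array([418., 227.,  12.]), 0.78), (array([465., 207.,  28.]), 0.55)]
160 521 [466.  208.1 164.6] [466.7 207.9] 12.2
124 196 [456.8 209.7 130.2] [466.5 208.2] 17.8
90 187 [452.9 211.  107.1] [466.6 208.3] 18.1
```

View pics/w1.png

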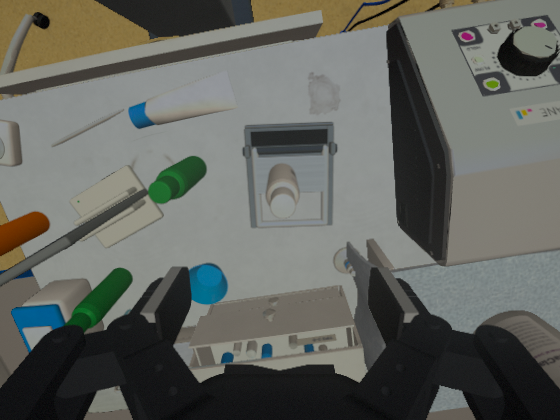

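The wrist view shows the white bottle on the stand panel at (283,195), with the greens at (178,180) and (103,297). The chosen axis is (466.6, 208.2).

```bash
python3 - <<'E'
from h import *
a=plan([466.6,208.2,180],rot(81.5),n=4)
plan([466.6,208.2,100],rot(81.5),*a,n=4)
E
```

```text
[[[-0.08,-0.02,0.74],[0.0,0.0,-0.02]],[[-0.08,-0.02,0.74],[0.0,0.0,-0.02]],[[-0.08,-0.02,0.74],[0.0,0.0,-0.02]],[[-0.08,-0.02,0.74],[0.0,0.0,-0.02]]]
[[[0.0,0.0,0.5],[0.0,0.0,0.0]],[[0.0,0.0,0.5],[0.0,0.0,0.0]],[[0.0,0.0,0.5],[0.0,0.0,0.0]],[[0.0,0.0,0.5],[0.0,0.0,0.0]]]
```

>>> {"method": "carry_out", "body": {
  "moves": [
    [[-0.08,-0.02,0.74],[0,0,0]],
    [[-0.08,-0.02,0.74],[0,0,0]],
    [[-0.08,-0.02,0.74],[0,0,0]],
    [[-0.08,-0.02,0.74],[0,0,0]],
    [[0,0,0.5],[0,0,0]],
    [[0,0,0.5],[0,0,0]],
    [[0,0,0.5],[0,0,0]],
    [[0,0,0.55],[0,0,0]]
  ]
}}

```text
time: 3.35
ee_pos: [467.2, 208.8, 97.3]
tool_rot: [0.0, 0.078, 0.997, 0.0]
force: [-0.5, -0.2, -0.9]
opening: 0.998
```

>>> {"method": "carry_out", "body": {
  "moves": [
    [[0,0,0],[0,0,0]],
    [[0,0,0],[0,0,0]],
    [[0,0,0],[0,0,0]],
    [[0,0,0],[0,0,0]],
    [[0,0,0],[0,0,0]],
    [[0,0,0],[0,0,0]],
    [[0,0,0],[0,0,0]],
    [[0,0,0],[0,0,0]]
  ],
  "jaw": 1
}}

```text
time: 4.02
ee_pos: [468.2, 208.1, 99.6]
tool_rot: [0.001, 0.079, 0.997, 0.001]
force: [-0.7, 0.2, 7.3]
opening: 0.41
```

```bash
python3 - <<'E'
from h import *
Q=rot(81.5)
a=plan([467,208,165],Q,n=3)
a=plan([522,86,165],Q,*a,n=5)
a=plan([522,86,84],Q,*a,n=4)
a=plan([522,86,73],Q,*a,n=4)
E
```

```text
[[[0.01,0.0,-0.55],[0.01,0.01,-0.04]],[[0.01,0.0,-0.55],[0.01,0.01,-0.04]],[[0.01,0.0,-0.55],[0.01,0.01,-0.04]]]
[[[-0.36,-0.56,0.0],[0.0,0.0,0.0]],[[-0.36,-0.56,0.0],[0.0,0.0,0.0]],[[-0.36,-0.56,0.0],[0.0,0.0,0.0]],[[-0.36,-0.56,0.0],[0.0,0.0,0.0]],[[-0.36,-0.56,0.0],[0.0,0.0,0.0]]]
[[[0.0,0.0,0.51],[0.0,0.0,0.0]],[[0.0,0.0,0.51],[0.0,0.0,0.0]],[[0.0,0.0,0.51],[0.0,0.0,0.0]],[[0.0,0.0,0.51],[0.0,0.0,0.0]]]
[[[0.0,0.0,0.07],[0.0,0.0,0.0]],[[0.0,0.0,0.07],[0.0,0.0,0.0]],[[0.0,0.0,0.07],[0.0,0.0,0.0]],[[0.0,0.0,0.07],[0.0,0.0,0.0]]]
```

>>> {"method": "carry_out", "body": {
  "moves": [
    [[0,0,-0.55],[0,0,0]],
    [[0,0,-0.55],[0,0,0]],
    [[0,0,-0.55],[0,0,0]],
    [[-0.36,-0.56,0],[0,0,0]],
    [[-0.36,-0.56,0],[0,0,0]],
    [[-0.36,-0.56,0],[0,0,0]],
    [[-0.36,-0.56,0],[0,0,0]],
    [[-0.36,-0.56,0],[0,0,0]]
  ]
}}

```text
time: 4.68
ee_pos: [521.6, 84.7, 165.3]
tool_rot: [0.001, 0.079, 0.997, 0.0]
force: [1.1, -0.4, -1.9]
opening: 0.409
```

>>> {"method": "carry_out", "body": {
  "moves": [
    [[0,0,0],[0,0,0]],
    [[0,0,0.5],[0,0,0]],
    [[0,0,0.5],[0,0,0]],
    [[0,0,0.5],[0,0,0]],
    [[0,0,0.4],[0,0,0]],
    [[0,0,0.1],[0,0,0]],
    [[0,0,0],[0,0,0]],
    [[0,0,0],[0,0,0]]
  ]
}}

```text
time: 5.35
ee_pos: [521.5, 85.8, 85.2]
tool_rot: [0.0, 0.079, 0.997, 0.0]
force: [-0.0, -0.2, 0.2]
opening: 0.407
```

>>> {"method": "carry_out", "body": {
  "moves": [
    [[0,0,0.06],[0,0,0]],
    [[0,0,0.06],[0,0,0]],
    [[0,0,0.06],[0,0,0]],
    [[0,0,0.06],[0,0,0]],
    [[0,0,0.04],[0,0,0]],
    [[0,0,0],[0,0,0]]
  ]
}}

```text
time: 5.85
ee_pos: [521.1, 85.6, 72.8]
tool_rot: [0.0, 0.079, 0.997, -0.0]
force: [0.8, 0.4, -1.4]
opening: 0.405
```

>>> {"method": "carry_out", "body": {
  "moves": [
    [[0,0,0.03],[0,0,0]],
    [[0,0,0.03],[0,0,0]],
    [[0,0,0],[0,0,0]]
  ]
}}

```text
time: 6.1
ee_pos: [522.6, 85.7, 72.3]
tool_rot: [0.002, 0.079, 0.997, 0.001]
force: [-3.7, -2.3, 28.6]
opening: 0.41
```

>>> {"method": "carry_out", "body": {
  "moves": [
    [[0,0,0.03],[0,0,0]],
    [[0,0,0],[0,0,0]]
  ]
}}

```text
time: 6.27
ee_pos: [523.3, 85.6, 72.2]
tool_rot: [0.002, 0.079, 0.997, 0.001]
force: [-10.7, -3.3, 51.6]
opening: 0.405
```

>>> {"method": "carry_out", "body": {
  "moves": [
    [[0,0,-0.03],[0,0,0]],
    [[0,0,-0.03],[0,0,0]],
    [[0,0,0],[0,0,0]]
  ]
}}

```text
time: 6.52
ee_pos: [521.6, 85.7, 72.3]
tool_rot: [0.001, 0.079, 0.997, 0.0]
force: [-2.4, -0.8, 16.4]
opening: 0.408
```

>>> {"method": "carry_out", "body": {
  "moves": [
    [[0,0,0],[0,0,0]],
    [[0,0,0],[0,0,0]],
    [[0,0,0],[0,0,0]],
    [[0,0,0],[0,0,0]],
    [[0,0,0],[0,0,0]],
    [[0,0,0],[0,0,0]]
  ],
  "jaw": -1
}}

```text
time: 7.02
ee_pos: [520.9, 85.6, 71.6]
tool_rot: [-0.0, 0.079, 0.997, -0.0]
force: [-0.7, 0.4, 0.3]
opening: 0.999
```

>>> {"method": "carry_out", "body": {
  "moves": [
    [[0,0,-0.3],[0,0,0]],
    [[0,0,-0.6],[0,0,0]],
    [[0,0,-0.9],[0,0,0]],
    [[0,0,-0.9],[0,0,0]],
    [[0,0,-0.9],[0,0,0]],
    [[0,0,-0.9],[0,0,0]],
    [[0,0,0],[0,0,0]]
  ]
}}

```text
time: 7.6
ee_pos: [523.4, 85.7, 259.2]
tool_rot: [0.004, 0.079, 0.997, 0.002]
force: [1.0, 0.3, 0.3]
opening: 0.999
```

```bash
python3 - <<'E'
from h import *
s=st();p=snap('wrist');print(s['ee_pos'],s['time'])
C=cloud(p);X,Y,Z=[C[...,i] for i in range(3)]
m=(abs(X-522)<45)&(abs(Y-86)<45)
for z0,z1 in((130,145),(90,110),(20,60)):
    q=C[m&(Z>z0)&(Z<z1)]
    if len(q)>5:
        c,r=cv2.minEnclosingCircle(q[:,:2].astype(np.float32));print(z0,len(q),np.round(c,1),round(r,1),q[:,2].max())
# stand from top camera + wrist
for n in('wrist','top'):
    p=snap(n);C=cloud(p);X,Y,Z=[C[...,i] for i in range(3)]
    for q in('rest_bar','ledge','tablet_stand'):
        print(n,q,[(np.round(r['at'],1),round(r['conf'],2)) for r in manip.mark_of(q,p)[:2]])
    r=manip.masks_of('tablet_stand',p)[0]['region']
    for lo,hi in((5,15),(15,45)):
        Q=C[r&(Z>lo)&(Z<hi)&(X>370)&(Y>130)]
        print(n,lo,cv2.minAreaRect(Q[:,:2].astype(np.float32)))
    save(p,'st_'+n); np.savez('st_'+n,**p)
E
```

```text
[523.36085895  85.71899218 259.2309508 ] 7.6
130 607 [518.6  85.2] 12.4 139.75403996191227
90 422 [517.7  85.3] 17.9 109.9783256923817
20 151 [512.1  86.7] 16.9 59.83132800987272
wrist rest_bar [(array([539.9, 209.4,  23.4]), 0.75)]
wrist ledge [(array([417.2, 227.8,  11. ]), 0.9), (array([475.7, -38.5,  14.5]), 0.21)]
wrist tablet_stand [(array([480.5, 222.7,  -0.8]), 0.93)]
wrist 5 ((474.72491455078125, 217.6112060546875), (122.73185729980469, 147.66445922851562), 82.74302673339844)
wrist 15 ((471.8637390136719, 217.85874938964844), (126.19055938720703, 144.50697326660156), 82.45245361328125)
top rest_bar [(array([538.7, 212.4,  20.2]), 0.79)]
top ledge [(array([422. , 223.1,  11.4]), 0.73)]
top tablet_stand []
top 5 ((475.9369201660156, 228.19882202148438), (105.87718963623047, 149.86070251464844), 83.10462188720703)
top 15 ((473.9242248535156, 228.86085510253906), (109.04871368408203, 144.17575073242188), 83.04351806640625)
```

```bash
python3 - <<'E'
from h import *
print(st()['qpos'].round(2))
a=plan([530,211,190],rot(-7.5))
E
```

```text
[-0.52  0.23  0.34  1.84 -0.09  1.09  1.27]
[[[0.01,0.16,0.08],[0.0,0.0,0.93]],[[0.03,0.16,0.08],[0.0,0.0,0.93]],[[0.04,0.16,0.08],[0.0,0.0,0.93]],[[0.05,0.16,0.08],[0.0,0.0,0.93]],[[0.07,0.15,0.08],[0.0,0.0,0.93]],[[0.08,0.15,0.08],[0.0,0.0,0.93]],[[0.09,0.14,0.08],[0.0,0.0,0.93]],[[0.1,0.13,0.08],[0.0,0.0,0.93]]]
[[[0.11,0.12,0.08],[0.0,0.0,0.93]],[[0.12,0.11,0.08],[0.0,0.0,0.93]],[[0.13,0.1,0.08],[0.0,0.0,0.93]],[[0.14,0.09,0.08],[0.0,0.0,0.93]],[[0.14,0.08,0.08],[0.0,0.0,0.93]],[[0.15,0.07,0.08],[0.0,0.0,0.93]],[[0.16,0.06,0.08],[0.0,0.0,0.93]],[[0.16,0.04,0.08],[0.0,0.0,0.93]]]
[[[0.16,0.03,0.08],[0.0,0.0,0.93]],[[0.16,0.02,0.08],[0.0,0.0,0.93]],[[0.17,0.0,0.08],[0.0,0.0,0.93]]]
```

>>> {"method": "carry_out", "body": {
  "moves": [
    [[0.01,0.16,0.08],[0,0,0.93]],
    [[0.03,0.16,0.08],[0,0,0.93]],
    [[0.04,0.16,0.08],[0,0,0.93]],
    [[0.05,0.16,0.08],[0,0,0.93]],
    [[0.07,0.15,0.08],[0,0,0.93]],
    [[0.08,0.15,0.08],[0,0,0.93]],
    [[0.09,0.14,0.08],[0,0,0.93]],
    [[0.1,0.13,0.08],[0,0,0.93]]
  ]
}}

```text
time: 8.82
ee_pos: [524.9, 138.7, 225.8]
tool_rot: [-0.0, 0.395, 0.919, -0.0]
force: [-0.2, 0.5, -0.0]
opening: 0.998
```

>>> {"method": "carry_out", "body": {
  "moves": [
    [[0.11,0.12,0.08],[0,0,0.93]],
    [[0.12,0.11,0.08],[0,0,0.93]],
    [[0.13,0.1,0.08],[0,0,0.93]],
    [[0.14,0.09,0.08],[0,0,0.93]],
    [[0.14,0.08,0.08],[0,0,0.93]],
    [[0.15,0.07,0.08],[0,0,0.93]],
    [[0.16,0.06,0.08],[0,0,0.93]],
    [[0.16,0.04,0.08],[0,0,0.93]]
  ]
}}

```text
time: 9.48
ee_pos: [528.3, 191.3, 200.1]
tool_rot: [0.0, 0.667, 0.745, -0.0]
force: [-0.1, -0.1, 0.6]
opening: 1.002
```

>>> {"method": "carry_out", "body": {
  "moves": [
    [[0.16,0.03,0.08],[0,0,0.93]],
    [[0.16,0.02,0.08],[0,0,0.93]],
    [[0.17,0,0.08],[0,0,0.93]],
    [[0,0,0],[0,0,0]],
    [[0,0,0],[0,0,0]]
  ],
  "jaw": -0.3
}}

```text
time: 9.9
ee_pos: [529.5, 210.7, 190.6]
tool_rot: [0.0, 0.75, 0.661, -0.0]
force: [-0.9, -1.0, -0.1]
opening: 0.655
```

```bash
python3 - <<'E'
from h import *
s=st();p=snap('wrist');print(s['ee_pos'],s['qpos'].round(2),s['opening'],np.degrees(np.arctan2(*Rt(s).as_matrix()[[1,0],1])))
C=cloud(p);X,Y,Z=[C[...,i] for i in range(3)]
for q in('rest_bar','ledge','tablet_stand'):
    print(q,[(np.round(r['at'],1),round(r['conf'],2)) for r in manip.mark_of(q,p)[:2]])
m=(X>370)&(X<570)&(Y>140)&(Y<300)
for lo,hi in((7,14),(15,32),(24,32)):
    Q=C[m&(Z>lo)&(Z<hi)];print(lo,cv2.minAreaRect(Q[:,:2].astype(np.float32)),len(Q))
Q=C[(abs(X-540)<14)&(abs(Y-211)<30)&(Z>15)];f=np.polyfit(Q[:,1],Q[:,0],1);print('bar line x=',f,'at y211',np.polyval(f,211),np.median(Q[:,2]),np.degrees(np.arctan(f[0])))
save(p,'w2');np.savez('w2',**p)
E
```

```text
[529.53092746 210.74987644 190.61286968] [-0.86  0.4   0.54  1.81 -0.24  1.   -0.35] 0.654859798664962 -7.226363680556555
rest_bar [(array([541.6, 210.1,  22.9]), 0.71)]
ledge [(array([416.8, 225.1,   8.4]), 0.58)]
tablet_stand [(array([481.3, 221.3,   3.1]), 0.95), (array([352.5,  98.3,  -1.9]), 0.34)]
7 ((475.6947937011719, 218.0159912109375), (121.01172637939453, 146.13661193847656), 82.71228790283203) 3636
15 ((472.1352233886719, 218.86883544921875), (125.64747619628906, 144.80690002441406), 82.74557495117188) 8515
24 ((485.5505676269531, 217.3779754638672), (125.65283203125, 117.65585327148438), 83.00089263916016) 7392
bar line x= [  0.44532639 442.20417227] at y211 536.1680413484355 274.2762337808271 24.004671960214544
```

View pics/w2.png

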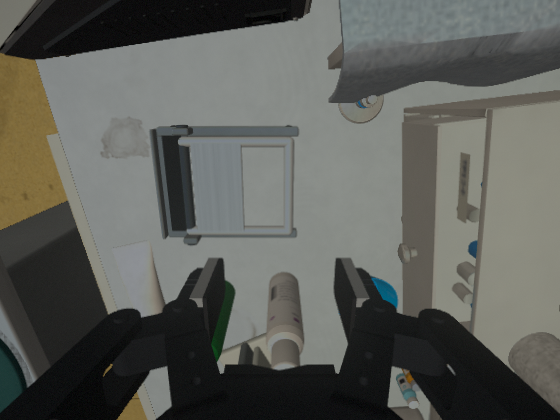

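```bash
python3 - <<'E'
from h import *
p=dict(np.load('w2.npz'));C=cloud(p)
a=np.radians(-7.25);ex=np.array([np.cos(a),np.sin(a)]);ey=np.array([-ex[1],ex[0]])
o=np.array([480.2,217.4]);D=C[...,:2]-o;x=D@ex;y=D@ey;Z=C[...,2]
m=(abs(y)<30)&(Z>12)&(Z<40)&(abs(x)<110)
h=np.histogram(x[m],np.arange(-90,90,3));print([(int(e),int(c),int(np.median(Z[m&(x>=e)&(x<e+3)])) if c else 0) for c,e in zip(*h)])
for nm,lo,hi in(('bar',45,75),('lip',-90,-66)):
    q=m&(x>lo)&(x<hi);print(nm,np.percentile(x[q],[2,50,98]).round(1),np.median(Z[q]), [np.median(x[q&(y>u)&(y<u+15)]).round(1) for u in(-30,-15,0,15)])
q=(Z>5)&(Z<14)&(abs(x)<60)&(abs(y)<75);print('rails y',np.percentile(y[q],[1,99]))
q=(Z>20)&(Z<34)&(abs(x-20)<15)&(abs(y)<75);print('frame y',np.percentile(y[q],[1,99]))
plan([*(o+59*ex),80],rot(-7.25),n=4)
E
```

```text
[(-90, 0, 0), (-87, 0, 0), (-84, 0, 0), (-81, 102, 19), (-78, 239, 17), (-75, 0, 0), (-72, 1, 12), (-69, 2, 12), (-66, 6, 12), (-63, 5, 12), (-60, 4, 12), (-57, 3, 12), (-54, 0, 0), (-51, 105, 24), (-48, 167, 25), (-45, 194, 24), (-42, 105, 22), (-39, 99, 26), (-36, 167, 26), (-33, 162, 26), (-30, 171, 27), (-27, 167, 26), (-24, 169, 26), (-21, 164, 27), (-18, 172, 27), (-15, 167, 26), (-12, 168, 26), (-9, 165, 27), (-6, 166, 27), (-3, 167, 26), (0, 170, 27), (3, 168, 26), (6, 167, 27), (9, 174, 26), (12, 23, 25), (15, 0, 0), (18, 0, 0), (21, 0, 0), (24, 0, 0), (27, 0, 0), (30, 0, 0), (33, 0, 0), (36, 0, 0), (39, 0, 0), (42, 0, 0), (45, 0, 0), (48, 0, 0), (51, 0, 0), (54, 170, 25), (57, 170, 26), (60, 170, 26), (63, 55, 24), (66, 0, 0), (69, 0, 0), (72, 0, 0), (75, 0, 0), (78, 0, 0), (81, 0, 0), (84, 0, 0)]
bar [54.3 58.7 63.9] 26.088641273485393 [np.float64(59.1), np.float64(58.6), np.float64(58.4), np.float64(59.1)]
lip [-79.9 -76.9 -75.8] 18.837603978536492 [np.float64(-76.8), np.float64(-76.9), np.float64(-76.9), np.float64(-76.9)]
rails y [-60.072334    61.05650061]
frame y [-51.72475845  51.56189913]
[[[0.01,0.06,0.69],[0.0,0.0,0.0]],[[0.01,0.06,0.69],[0.0,0.0,0.0]],[[0.01,0.06,0.69],[0.0,0.0,0.0]],[[0.01,0.06,0.69],[0.0,0.0,0.0]]]
```

```bash
python3 - <<'E'
from h import *
a=plan([538.8,210,70],rot(-7.25),n=4)
plan([538.8,210,6],rot(-7.25),*a,n=4)
E
```

```text
[[[0.01,0.06,0.76],[0.0,0.0,0.0]],[[0.01,0.06,0.76],[0.0,0.0,0.0]],[[0.01,0.06,0.76],[0.0,0.0,0.0]],[[0.01,0.06,0.76],[0.0,0.0,0.0]]]
[[[0.0,0.0,0.4],[0.0,0.0,0.0]],[[0.0,0.0,0.4],[0.0,0.0,0.0]],[[0.0,0.0,0.4],[0.0,0.0,0.0]],[[0.0,0.0,0.4],[0.0,0.0,0.0]]]
```

>>> {"method": "carry_out", "body": {
  "moves": [
    [[0.01,0.06,0.76],[0,0,0]],
    [[0.01,0.06,0.76],[0,0,0]],
    [[0.01,0.06,0.76],[0,0,0]],
    [[0.01,0.06,0.76],[0,0,0]],
    [[0,0,0],[0,0,0]],
    [[0,0,0],[0,0,0]]
  ],
  "jaw": 0.26
}}

```text
time: 10.6
ee_pos: [539.1, 210.3, 69.1]
tool_rot: [-0.0, 0.751, 0.66, -0.001]
force: [-0.6, 0.3, 1.0]
opening: 0.37
```

>>> {"method": "carry_out", "body": {
  "moves": [
    [[0,0,0.4],[0,0,0]],
    [[0,0,0.4],[0,0,0]],
    [[0,0,0.4],[0,0,0]],
    [[0,0,0.3],[0,0,0]],
    [[0,0,0.1],[0,0,0]],
    [[0,0,0],[0,0,0]]
  ]
}}

```text
time: 11.1
ee_pos: [539.7, 211.1, 5.8]
tool_rot: [0.0, 0.751, 0.66, 0.0]
force: [-0.3, -0.2, -0.2]
opening: 0.371
```

```bash
python3 - <<'E'
from h import *
s=st();print(s['ee_pos'],s['force'],s['opening'])
E
```

```text
[539.67642063 211.05423722   5.80370925] [-0.33595266 -0.16171499 -0.16454602] 0.3707253372077468
```

>>> {"method": "carry_out", "body": {
  "moves": [
    [[0,0,0],[0,0,0]],
    [[0,0,0],[0,0,0]],
    [[0,0,0],[0,0,0]],
    [[0,0,0],[0,0,0]],
    [[0,0,0],[0,0,0]],
    [[0,0,0],[0,0,0]]
  ],
  "jaw": 1
}}

```text
time: 11.6
ee_pos: [539.2, 211.4, 6.5]
tool_rot: [-0.0, 0.751, 0.66, 0.0]
force: [-7.3, 0.2, 10.4]
opening: 0.093
```

```bash
python3 - <<'E'
from h import *
s=st();p0=s['ee_pos'];print(p0,s['force'],s['opening'])
# vertical-tool arc; tool y = +stand x, z down
n=16;rows=[]
f=lambda t:np.array([105*np.cos(t),105*np.sin(t)])
ths=np.linspace(0,1.134,n+1)
for a,b in zip(ths[:-1],ths[1:]):
    d=f(b)-f(a);rows.append([[0,round(d[0]/40,2)+0.,round(-d[1]/40,2)],[0,0,0]])
for i in(0,8):print(rows[i:i+8])
E
```

```text
[539.22069869 211.41003671   6.48123275] [-7.26035418  0.21129266 10.36405301] 0.09267628603973471
[[[0, np.float64(-0.01), np.float64(-0.19)], [0, 0, 0]], [[0, np.float64(-0.02), np.float64(-0.18)], [0, 0, 0]], [[0, np.float64(-0.03), np.float64(-0.18)], [0, 0, 0]], [[0, np.float64(-0.05), np.float64(-0.18)], [0, 0, 0]], [[0, np.float64(-0.06), np.float64(-0.18)], [0, 0, 0]], [[0, np.float64(-0.07), np.float64(-0.17)], [0, 0, 0]], [[0, np.float64(-0.08), np.float64(-0.17)], [0, 0, 0]], [[0, np.float64(-0.09), np.float64(-0.16)], [0, 0, 0]]]
[[[0, np.float64(-0.11), np.float64(-0.15)], [0, 0, 0]], [[0, np.float64(-0.12), np.float64(-0.15)], [0, 0, 0]], [[0, np.float64(-0.13), np.float64(-0.14)], [0, 0, 0]], [[0, np.float64(-0.14), np.float64(-0.13)], [0, 0, 0]], [[0, np.float64(-0.14), np.float64(-0.12)], [0, 0, 0]], [[0, np.float64(-0.15), np.float64(-0.11)], [0, 0, 0]], [[0, np.float64(-0.16), np.float64(-0.1)], [0, 0, 0]], [[0, np.float64(-0.17), np.float64(-0.08)], [0, 0, 0]]]
```

>>> {"method": "carry_out", "body": {
  "moves": [
    [[0,-0.01,-0.19],[0,0,0]],
    [[0,-0.02,-0.18],[0,0,0]],
    [[0,-0.03,-0.18],[0,0,0]],
    [[0,-0.05,-0.18],[0,0,0]],
    [[0,-0.06,-0.18],[0,0,0]],
    [[0,-0.07,-0.17],[0,0,0]],
    [[0,-0.08,-0.17],[0,0,0]],
    [[0,-0.09,-0.16],[0,0,0]]
  ]
}}

```text
time: 12.27
ee_pos: [523.8, 213.3, 62.9]
tool_rot: [0.001, 0.751, 0.66, 0.001]
force: [7.1, 2.8, -5.6]
opening: 0.09
```

Following well; on to the stop.

>>> {"method": "carry_out", "body": {
  "moves": [
    [[0,-0.11,-0.15],[0,0,0]],
    [[0,-0.12,-0.15],[0,0,0]],
    [[0,-0.13,-0.14],[0,0,0]],
    [[0,-0.14,-0.13],[0,0,0]],
    [[0,-0.14,-0.12],[0,0,0]],
    [[0,-0.15,-0.11],[0,0,0]],
    [[0,-0.16,-0.1],[0,0,0]],
    [[0,-0.17,-0.08],[0,0,0]]
  ]
}}

```text
time: 12.93
ee_pos: [482.3, 218.8, 103.7]
tool_rot: [0.002, 0.752, 0.659, 0.004]
force: [19.6, -4.8, 19.5]
opening: 0.092
```

>>> {"method": "carry_out", "body": {
  "moves": [
    [[0,-0.04,-0.02],[0,0,0]],
    [[0,-0.04,-0.02],[0,0,0]],
    [[0,0,0],[0,0,0]]
  ]
}}

```text
time: 13.18
ee_pos: [479.1, 219.2, 105.5]
tool_rot: [0.002, 0.752, 0.659, 0.004]
force: [10.3, -4.9, 20.4]
opening: 0.086
```

```bash
cat > rest.py <<'E'
from h import *
a=np.radians(-7.25);ex=np.array([np.cos(a),np.sin(a)]);ey=np.array([-ex[1],ex[0]]);o=np.array([479.2,217.6])
def restang():
  for n in('scene','top'):
    p=snap(n);C=cloud(p);D=C[...,:2]-o;x=D@ex;y=D@ey;Z=C[...,2]
    m=(abs(y)<40)&(Z>38)&(Z<70)&(x>-60)&(x<20)
    if m.sum()<20: print(n,m.sum());continue
    P=np.c_[x[m],y[m],Z[m]];c=np.median(P,0);P=P[np.linalg.norm(P-c,axis=1)<60]
    A=np.c_[P[:,2],P[:,1],np.ones(len(P))];k=np.linalg.lstsq(A,P[:,0],rcond=None)[0]
    r=P[:,0]-A@k;g=abs(r)<3;k=np.linalg.lstsq(A[g],P[g,0],rcond=None)[0]
    print(n,len(P),'angle',np.degrees(np.arctan2(1,k[0])).round(1),'x at z10',(k[0]*10+k[2]).round(1),'yslope',k[1].round(3))
    save(p,'r_'+n)
E
python3 -c "
from rest import *;restang();print(st()['force'])"
```

```text
scene 675 angle 64.7 x at z10 -56.5 yslope 0.003
top 36 angle 65.0 x at z10 -53.4 yslope 0.081
[10.61712386 -3.97817439 21.20284595]
```

>>> {"method": "carry_out", "body": {
  "moves": [
    [[0,-0.05,-0.02],[0,0,0]],
    [[0,-0.04,-0.02],[0,0,0]],
    [[0,0,0],[0,0,0]]
  ]
}}

```text
time: 13.53
ee_pos: [477.5, 219.3, 106.7]
tool_rot: [0.003, 0.752, 0.659, 0.005]
force: [34.2, -1.9, -9.4]
opening: 0.087
```

```bash
python3 -c "
from rest import *;restang();s=st();print(s['force'],s['ee_pos'])"
```

```text
scene 671 angle 65.3 x at z10 -56.4 yslope -0.006
top 38 angle 64.7 x at z10 -56.7 yslope 0.013
[33.23351623 -1.02331741 -8.8507602 ] [477.52640577 219.29004553 106.67625973]
```

>>> {"method": "carry_out", "body": {
  "moves": [
    [[0,0.03,0],[0,0,0]],
    [[0,0,0],[0,0,0]]
  ]
}}

```text
time: 13.8
ee_pos: [477.7, 219.2, 106.5]
tool_rot: [0.002, 0.752, 0.659, 0.004]
force: [24.9, -0.9, -1.9]
opening: 0.084
```

>>> {"method": "carry_out", "body": {
  "moves": [
    [[0,0,0],[0,0,0]],
    [[0,0,0],[0,0,0]],
    [[0,0,0],[0,0,0]],
    [[0,0,-0.2],[0,0,0]],
    [[0,0,-0.5],[0,0,0]],
    [[0,0,-0.9],[0,0,0]],
    [[0,0,-0.9],[0,0,0]],
    [[0,0,-0.9],[0,0,0]]
  ],
  "jaw": 0.2
}}

```text
time: 14.47
ee_pos: [472.6, 219.0, 242.2]
tool_rot: [0.0, 0.752, 0.66, -0.0]
force: [0.5, 0.2, -0.2]
opening: 0.403
```

```bash
python3 - <<'E'
from rest import *
restang();s=st();print(s['ee_pos'],s['force'],s['qpos'].round(2),s['time'])
plan([480,-36,300],rot(18.5))
E
```

```text
scene 676 angle 65.6 x at z10 -56.1 yslope -0.003
top 59 angle 64.7 x at z10 -57.3 yslope -0.009
[474.9824814  220.25072626 245.80103216] [-0.41812635  0.24682709 -0.74296412] [-0.99  0.24  0.58  1.87 -0.15  1.07 -0.48] 14.5667
[[[-0.79,0.12,-0.17],[0.01,-0.01,-0.65]],[[-0.8,0.07,-0.17],[0.01,-0.01,-0.65]],[[-0.8,0.03,-0.17],[0.01,-0.01,-0.65]],[[-0.8,-0.02,-0.17],[0.01,-0.01,-0.65]],[[-0.8,-0.06,-0.17],[0.01,-0.01,-0.65]],[[-0.79,-0.11,-0.17],[0.01,-0.01,-0.65]],[[-0.79,-0.15,-0.17],[0.01,-0.01,-0.65]],[[-0.78,-0.2,-0.17],[0.01,-0.01,-0.65]]]
```

>>> {"method": "carry_out", "body": {
  "moves": [
    [[-0.79,0.12,-0.17],[0,0,-0.65]],
    [[-0.8,0.07,-0.17],[0,0,-0.65]],
    [[-0.8,0.03,-0.17],[0,0,-0.65]],
    [[-0.8,-0.02,-0.17],[0,0,-0.65]],
    [[-0.8,-0.06,-0.17],[0,0,-0.65]],
    [[-0.79,-0.11,-0.17],[0,0,-0.65]],
    [[-0.79,-0.15,-0.17],[0,0,-0.65]],
    [[-0.78,-0.2,-0.17],[0,0,-0.65]]
  ]
}}

```text
time: 15.23
ee_pos: [477.4, -38.4, 295.2]
tool_rot: [-0.0, 0.582, 0.813, 0.0]
force: [0.3, 0.6, -0.4]
opening: 0.404
```

>>> {"method": "carry_out", "body": {
  "moves": [
    [[0,0,0],[0,0,0]],
    [[0,0,0],[0,0,0]]
  ]
}}

```text
time: 15.4
ee_pos: [477.7, -38.5, 295.2]
tool_rot: [0.0, 0.585, 0.811, 0.0]
force: [-0.4, 1.3, 0.1]
opening: 0.399
```

```bash
python3 - <<'E'
from h import *
s=st();p=snap('wrist');save(p,'w3');print(s['ee_pos'],s['qpos'].round(2),s['opening'],s['force'])
C=cloud(p);X,Y,Z=[C[...,i] for i in range(3)]
for q in('tablet','dock'): print(q,[(np.round(r['at'],1),round(r['conf'],2)) for r in manip.mark_of(q,p)[:2]])
m=(abs(X-477)<70)&(abs(Y+38)<90)
print('maxz',np.nanpercentile(Z[m&(Z<230)],99.5))
for lo,hi in((183,200),(100,170),(5,16)):
    q=C[m&(Z>lo)&(Z<hi)];print(lo,len(q),cv2.minAreaRect(q[:,:2].astype(np.float32)))
np.savez('w3',**p)
E
```

```text
[477.74172315 -38.45529296 295.17064454] [-0.65  0.1   0.72  1.9  -0.07  1.16  0.42] 0.39902988680775964 [-0.3824156   1.3032122   0.06897116]
tablet []
dock [(array([478.1, -43.6,  -2.8]), 0.74)]
maxz 192.91068674132003
183 1596 ((477.7237548828125, -40.431907653808594), (10.204923629760742, 116.65569305419922), 19.39518165588379)
100 55 ((458.7644958496094, 13.135713577270508), (9.929709434509277, 3.059831380844116), 22.81719398498535)
5 3312 ((477.6719055175781, -40.746803283691406), (90.08497619628906, 115.6363754272461), 20.39923667907715)
```

View pics/w3.png

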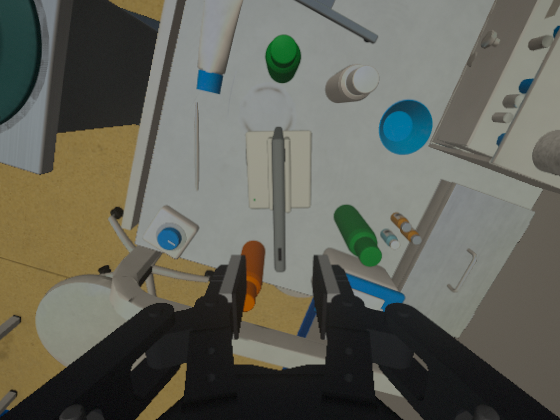

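The tablet's top edge runs from (278,130) to (280,270) and the rescued bottle stands at (352,83). Both agree with the measurements.

```bash
python3 - <<'E'
from h import *
a=plan([477.8,-40.3,205],rot(19.7),n=4)
plan([477.8,-40.3,153],rot(19.7),*a,n=3)
E
```

```text
[[[-0.03,-0.01,0.56],[0.0,0.0,-0.05]],[[-0.03,-0.01,0.56],[0.0,0.0,-0.05]],[[-0.03,-0.01,0.56],[0.0,0.0,-0.05]],[[-0.03,-0.01,0.56],[0.0,0.0,-0.05]]]
[[[0.0,0.0,0.43],[0.0,0.0,0.0]],[[0.0,0.0,0.43],[0.0,0.0,0.0]],[[0.0,0.0,0.43],[0.0,0.0,0.0]]]
```

>>> {"method": "carry_out", "body": {
  "moves": [
    [[-0.01,-0.01,0.56],[0,0,-0.05]],
    [[-0.01,-0.01,0.56],[0,0,-0.05]],
    [[-0.01,-0.01,0.56],[0,0,-0.05]],
    [[-0.01,-0.01,0.56],[0,0,-0.05]],
    [[0,0,0.43],[0,0,0]],
    [[0,0,0.43],[0,0,0]],
    [[0,0,0.43],[0,0,0]],
    [[0,0,0],[0,0,0]]
  ]
}}

```text
time: 16.22
ee_pos: [475.5, -37.8, 150.7]
tool_rot: [-0.002, 0.576, 0.817, -0.002]
force: [-0.5, 0.2, -0.8]
opening: 0.396
```

>>> {"method": "carry_out", "body": {
  "moves": [
    [[0,0,0],[0,0,0]],
    [[0,0,0],[0,0,0]],
    [[0,0,0],[0,0,0]],
    [[0,0,0],[0,0,0]],
    [[0,0,0],[0,0,0]],
    [[0,0,0],[0,0,0]]
  ],
  "jaw": 1
}}

```text
time: 16.72
ee_pos: [477.7, -38.5, 154.2]
tool_rot: [0.0, 0.576, 0.817, 0.001]
force: [-0.4, 1.9, 8.6]
opening: 0.109
```

```bash
python3 - <<'E'
from h import *
s=st();print(s['ee_pos'],s['force'],s['ft_torque'],s['opening'])
E
```

```text
[477.66348721 -38.52052092 154.22020079] [-0.37932272  1.90113264  8.58327788] [0.36348078 0.39207763 0.01809909] 0.1091249216825728
```

>>> {"method": "carry_out", "body": {
  "moves": [
    [[0,0,-0.15],[0,0,0]],
    [[0,0,-0.3],[0,0,0]],
    [[0,0,-0.5],[0,0,0]],
    [[0,0,-0.6],[0,0,0]],
    [[0,0,-0.7],[0,0,0]],
    [[0,0,-0.7],[0,0,0]],
    [[0,0,-0.7],[0,0,0]],
    [[0,0,-0.6],[0,0,0]]
  ]
}}

```text
time: 17.38
ee_pos: [476.9, -39.2, 325.7]
tool_rot: [0.0, 0.577, 0.817, 0.0]
force: [0.0, 1.2, -3.1]
opening: 0.107
```

>>> {"method": "carry_out", "body": {
  "moves": [
    [[0,0,-0.2],[0,0,0]],
    [[0,0,0],[0,0,0]],
    [[0,0,0],[0,0,0]]
  ]
}}

```text
time: 17.63
ee_pos: [476.8, -38.7, 330.7]
tool_rot: [-0.0, 0.576, 0.817, -0.0]
force: [0.1, -0.3, -3.3]
opening: 0.108
```

```bash
cat > tab.py <<'E'
from h import *
def tab():
    s=st();M=Rt(s).as_matrix();pos=np.array(s['ee_pos'])
    print('ee',pos.round(1),s['force'].round(1),s['opening'])
    p=snap('wrist');C=(cloud(p)-pos)@M
    m=(abs(C[...,1])<9)&(abs(C[...,0])<80)&(C[...,2]>-60)&(C[...,2]<20)&(abs(C[...,0])>14)
    q=C[m];print(len(q),'x',np.percentile(q[:,0],[1,99]).round(1),'y',np.percentile(q[:,1],[2,50,98]).round(1),'z',np.percentile(q[:,2],[1,50,99]).round(1))
    p2=snap('scene');T=(cloud(p2)-pos)@M
    m=(abs(T[...,0])<75)&(abs(T[...,1])<25)&(T[...,2]>20)&(T[...,2]<165)
    q=T[m];k=np.polyfit(q[:,2],q[:,1],1);print('scene',len(q),'x',np.percentile(q[:,0],[1,99]).round(1),'zmax',np.percentile(q[:,2],[99,99.8]).round(1),'y=',k.round(3),'resid',np.std(q[:,1]-np.polyval(k,q[:,2])).round(2))
    return p,p2
if __name__=='__main__':
    p,p2=tab();save(p2,'s_lift')
    print(st()['qpos'].round(2))
E
python3 tab.py
```

```text
ee [476.8 -38.7 330.7] [ 0.1 -0.3 -3.3] 0.10798410992610315
3965 x [-26.8  56.6] y [-5.3 -0.5  4.5] z [-38.7 -37.   11.9]
scene 2037 x [-57.3  59.1] zmax [139.5 141.1] y= [-1.000e-03 -4.543e+00] resid 1.96
[-0.67  0.07  0.73  1.85 -0.05  1.24  0.41]
```

View pics/s_lift.png

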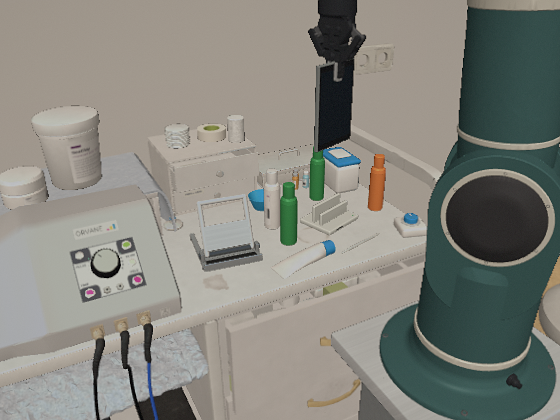

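Lift view: tablet held upright at (335,110), rest raised at (222,225), bottle upright at (272,200). Next I carry the tablet over and tilt it.

```bash
python3 - <<'E'
from rest import *
w=lambda x,y,z:[*(o+x*ex+y*ey),z]
a=plan(w(-7.4,1,330),rot(-7.25,25),n=14)
print(w(-7.4,1,330))
E
```

```text
[[[0.44,0.15,0.0],[0.35,0.08,0.38]],[[0.44,0.13,0.0],[0.35,0.08,0.38]],[[0.45,0.12,0.0],[0.35,0.08,0.38]],[[0.45,0.1,0.0],[0.35,0.08,0.38]],[[0.45,0.09,0.0],[0.35,0.08,0.38]],[[0.46,0.07,0.0],[0.35,0.08,0.38]],[[0.46,0.06,0.0],[0.35,0.08,0.38]],[[0.46,0.04,0.0],[0.35,0.08,0.38]]]
[[[0.46,0.03,0.0],[0.35,0.08,0.38]],[[0.46,0.01,0.01],[0.35,0.08,0.38]],[[0.46,0.0,0.01],[0.35,0.08,0.38]],[[0.46,-0.02,0.01],[0.35,0.08,0.38]],[[0.46,-0.03,0.02],[0.35,0.08,0.38]],[[0.46,-0.05,0.02],[0.35,0.08,0.38]]]
[np.float64(471.98536234150595), np.float64(219.52587732128484), 330]
```

>>> {"method": "carry_out", "body": {
  "moves": [
    [[0.44,0.15,0],[0.35,0.08,0.38]],
    [[0.44,0.13,0],[0.35,0.08,0.38]],
    [[0.45,0.12,0],[0.35,0.08,0.38]],
    [[0.45,0.1,0],[0.35,0.08,0.38]],
    [[0.45,0.09,0],[0.35,0.08,0.38]],
    [[0.46,0.07,0],[0.35,0.08,0.38]],
    [[0.46,0.06,0],[0.35,0.08,0.38]],
    [[0.46,0.04,0],[0.35,0.08,0.38]]
  ]
}}

```text
time: 18.4
ee_pos: [474.0, 110.1, 329.7]
tool_rot: [-0.094, 0.675, 0.727, -0.085]
force: [-0.4, -0.0, -3.0]
opening: 0.11
```

>>> {"method": "carry_out", "body": {
  "moves": [
    [[0.46,0.03,0],[0.35,0.08,0.38]],
    [[0.46,0.01,0.01],[0.35,0.08,0.38]],
    [[0.46,0,0.01],[0.35,0.08,0.38]],
    [[0.46,-0.02,0.01],[0.35,0.08,0.38]],
    [[0.46,-0.03,0.02],[0.35,0.08,0.38]],
    [[0.46,-0.05,0.02],[0.35,0.08,0.38]],
    [[0,0,0],[0,0,0]],
    [[0,0,0],[0,0,0]]
  ]
}}

```text
time: 19.07
ee_pos: [472.4, 220.1, 329.2]
tool_rot: [-0.16, 0.734, 0.644, -0.146]
force: [0.4, 0.1, -1.5]
opening: 0.105
```

```bash
python3 - <<'E'
from rest import *
from tab import tab
tab()
s=st();M=Rt(s);print('tooly',M.as_matrix()[:,1].round(3),'z',M.as_matrix()[:,2].round(3), 'want',rot(-7.25,25).as_matrix()[:,1:].T.round(3).tolist(),s['qpos'].round(2))
w=lambda x,y,z:[*(o+x*ex+y*ey),z]
a=plan(w(-7.4,1,230),rot(-7.25,25),n=4)
plan(w(-7.4,1,170),rot(-7.25,25),*a,n=4)
E
```

```text
ee [472.4 220.1 329.2] [ 0.4  0.1 -1.5] 0.10547742499172362
3967 x [-26.9  56.3] y [-5.  -0.3  4.8] z [-38.5 -36.9  11.4]
scene 4234 x [-59.1  57. ] zmax [139.9 140.9] y= [ 3.000e-03 -5.427e+00] resid 1.74
tooly [ 0.899 -0.119 -0.421] z [-0.419  0.049 -0.907] want [[0.899, -0.114, -0.423], [-0.419, 0.053, -0.906]] [-0.82  0.44  0.63  1.52 -0.38  1.69 -0.28]
[[[0.01,0.26,0.57],[0.0,0.01,-0.01]],[[0.0,0.26,0.57],[0.0,0.01,-0.01]],[[0.0,0.26,0.57],[0.0,0.01,-0.01]],[[0.0,0.26,0.57],[0.0,0.01,-0.01]]]
[[[0.0,0.16,0.34],[0.0,0.0,0.0]],[[0.0,0.16,0.34],[0.0,0.0,0.0]],[[0.0,0.16,0.34],[0.0,0.0,0.0]],[[0.0,0.16,0.34],[0.0,0.0,0.0]]]
```

>>> {"method": "carry_out", "body": {
  "moves": [
    [[0,0.26,0.57],[0,0,0]],
    [[0,0.26,0.57],[0,0,0]],
    [[0,0.26,0.57],[0,0,0]],
    [[0,0.26,0.57],[0,0,0]],
    [[0,0.16,0.34],[0,0,0]],
    [[0,0.16,0.34],[0,0,0]],
    [[0,0.16,0.34],[0,0,0]],
    [[0,0.16,0.34],[0,0,0]]
  ]
}}

```text
time: 19.83
ee_pos: [472.2, 218.4, 170.0]
tool_rot: [-0.16, 0.734, 0.644, -0.144]
force: [0.5, 0.1, -2.8]
opening: 0.108
```

>>> {"method": "carry_out", "body": {
  "moves": [
    [[0,0,0],[0,0,0]],
    [[0,0,0],[0,0,0]]
  ]
}}

```text
time: 20.0
ee_pos: [472.0, 218.7, 170.6]
tool_rot: [-0.16, 0.734, 0.644, -0.145]
force: [-0.5, -0.5, -1.9]
opening: 0.11
```

```bash
python3 - <<'E'
from rest import *
from tab import tab
p,p2=tab();save(p2,'s_near',(150,120,310,300),4)
s=st();d=s['ee_pos'][:2]-o;print('stand xy',d@ex,d@ey,s['qpos'].round(2))
p3=snap('scene');C=cloud(p3);D=C[...,:2]-o;x=D@ex;y=D@ey;Z=C[...,2]
m=(abs(y)<50)&(Z>70)&(Z<150)&(abs(x)<60);k=np.polyfit(Z[m],x[m],1);print('tablet front face x(z): slope',k[0],'x at 10',np.polyval(k,10))
for zl in(0,6,12,18,24,30,36,42,48):
    q=m=(abs(y)<45)&(Z>zl)&(Z<zl+6)&(x>-85)&(x<0); print(zl,m.sum(),np.median(x[m]).round(1) if m.any() else '',end='; ')
w=lambda x,y,z:[*(o+x*ex+y*ey),z]
a=plan(w(-5,1,148),rot(-7.25,25),n=4)
plan(w(-5,1,140),rot(-7.25,25),*a,n=4)
E
```

```text
ee [472.  218.7 170.6] [-0.5 -0.5 -1.9] 0.11012411557721412
3968 x [-27.2  56.3] y [-5.  -0.3  4.8] z [-38.5 -36.9  12.4]
scene 3847 x [-58.2  58.4] zmax [159.4 164.6] y= [  0.08 -10.22] resid 6.06
stand xy -6.768610971480461 0.5360408194193469 [-0.79  0.59  0.58  1.68 -0.46  1.41 -0.18]
tablet front face x(z): slope 0.45599528833140784 x at 10 -86.82275828879234
0 109 -78.3; 6 376 -52.7; 12 158 -78.2; 18 174 -51.2; 24 109 -47.6; 30 0 ; 36 0 ; 42 70 -69.2; 48 143 -68.2; [[[0.0,0.07,0.13],[0.01,0.01,-0.01]],[[0.0,0.07,0.13],[0.01,0.01,-0.01]],[[0.0,0.07,0.13],[0.01,0.01,-0.01]],[[0.0,0.07,0.13],[0.01,0.01,-0.01]]]
[[[0.0,0.02,0.05],[0.0,0.0,0.0]],[[0.0,0.02,0.05],[0.0,0.0,0.0]],[[0.0,0.02,0.05],[0.0,0.0,0.0]],[[0.0,0.02,0.05],[0.0,0.0,0.0]]]
```

View pics/s_near.png

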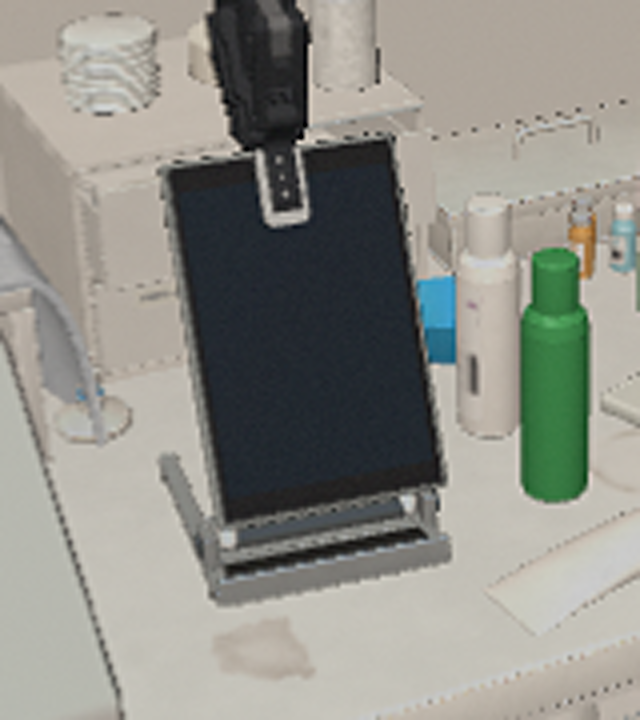

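The tablet hovers centred, about 30 mm over the ledge, lower edge at rows 490–520 of the crop and behind the lip at 560. I lower it gently from here.

>>> {"method": "carry_out", "body": {
  "moves": [
    [[0,0.07,0.13],[0,0,0]],
    [[0,0.07,0.13],[0,0,0]],
    [[0,0.07,0.13],[0,0,0]],
    [[0,0.07,0.13],[0,0,0]],
    [[0,0.02,0.05],[0,0,0]],
    [[0,0.02,0.05],[0,0,0]],
    [[0,0,0],[0,0,0]]
  ]
}}

```text
time: 20.73
ee_pos: [473.1, 218.8, 142.4]
tool_rot: [-0.16, 0.734, 0.644, -0.144]
force: [-0.4, -0.4, -1.1]
opening: 0.108
```

>>> {"method": "carry_out", "body": {
  "moves": [
    [[0,0.01,0.02],[0,0,0]],
    [[0,0.01,0.02],[0,0,0]],
    [[0,0.01,0.02],[0,0,0]],
    [[0,0,0],[0,0,0]]
  ]
}}

```text
time: 21.07
ee_pos: [474.0, 218.7, 141.1]
tool_rot: [-0.16, 0.734, 0.644, -0.143]
force: [1.4, -1.5, 10.3]
opening: 0.107
```

```bash
python3 - <<'E'
from rest import *
s=st();d=s['ee_pos'][:2]-o;print(s['ee_pos'],'stand xy',d@ex,d@ey,s['force'],s['ft_torque'],rot(-7.25,25).as_matrix()[:,1:].T.round(3).tolist(),Rt(s).as_matrix()[:,1:].T.round(3).tolist())
E
```

```text
[473.96384243 218.65035673 141.11038229] stand xy -5.326848162993132 0.38116139064645516 [ 1.3559207  -1.50920646 10.31058436] [-0.30551769  0.6733467   0.23390273] [[0.899, -0.114, -0.423], [-0.419, 0.053, -0.906]] [[0.9, -0.119, -0.42], [-0.417, 0.05, -0.907]]
```

>>> {"method": "carry_out", "body": {
  "moves": [
    [[0,0.03,-0.015],[0,0,0]],
    [[0,0.03,-0.015],[0,0,0]],
    [[0,0,0],[0,0,0]]
  ]
}}

```text
time: 21.32
ee_pos: [475.5, 218.5, 140.7]
tool_rot: [-0.161, 0.734, 0.644, -0.145]
force: [-5.2, -0.5, 7.9]
opening: 0.107
```

```bash
python3 - <<'E'
from rest import *
s=st();d=s['ee_pos'][:2]-o;print(s['ee_pos'],'stand xy',d@ex,d@ey,s['force'],s['ft_torque'])
E
```

```text
[475.49444824 218.51914958 140.70958884] stand xy -3.7919214204851523 0.4441641191904582 [-5.17553848 -0.50522063  7.86230279] [-0.00851017  2.07853338  0.17692473]
```

>>> {"method": "carry_out", "body": {
  "moves": [
    [[0,0,0],[0,0,0]],
    [[0,0,0],[0,0,0]],
    [[0,0,0],[0,0,0]],
    [[0,0,0],[0,0,0]],
    [[0,0,0],[0,0,0]],
    [[0,0,0],[0,0,0]]
  ],
  "jaw": 0.2
}}

```text
time: 21.82
ee_pos: [476.1, 218.5, 140.2]
tool_rot: [-0.16, 0.734, 0.644, -0.144]
force: [1.3, -0.4, 0.9]
opening: 0.402
```

>>> {"method": "carry_out", "body": {
  "moves": [
    [[0,0,-0.2],[0,0,0]],
    [[0,0,-0.4],[0,0,0]],
    [[0,0,-0.6],[0,0,0]],
    [[0,0,-0.8],[0,0,0]],
    [[0,0,-0.8],[0,0,0]],
    [[0,0,-0.8],[0,0,0]],
    [[0,0,-0.4],[0,0,0]],
    [[0,0,0],[0,0,0]]
  ]
}}

```text
time: 22.48
ee_pos: [545.1, 209.9, 289.0]
tool_rot: [-0.159, 0.734, 0.644, -0.142]
force: [-0.6, -0.2, -0.4]
opening: 0.404
```

```bash
python3 - <<'E'
from rest import *
s=st();print(s['ee_pos'],s['force'],s['time'])
p3=snap('scene');save(p3,'s_fin',(130,100,330,300),3.5);C=cloud(p3);D=C[...,:2]-o;x=D@ex;y=D@ey;Z=C[...,2]
m=(abs(y)<70)&(Z>40)&(Z<190)&(abs(x)<70);A=np.c_[Z[m],y[m],np.ones(m.sum())];k=np.linalg.lstsq(A,x[m],rcond=None)[0]
r=x[m]-A@k;g=abs(r)<4;k=np.linalg.lstsq(A[g],x[m][g],rcond=None)[0]
print('lean',np.degrees(np.arctan(k[0])),'yslope',k[1],'front x at z10',k[0]*10+k[2],'exp',-56.7-10/np.cos(np.radians(25)),'y',np.percentile(y[m][g],[1,99]),'zmax',Z[m][g].max(),'exp',10+180*.906+4.2+4.2)
for q in('tablet','mist_bottle','mixing_cup','dock','cream_tube'): print(q,[(np.round(r['at']),round(r['conf'],2)) for r in manip.mark_of(q,p3)[:4]])
E
```

```text
[545.12796484 209.85412742 288.95993888] [-0.61409559 -0.17851837 -0.37278495] 22.4833
lean 27.636582142478364 yslope -0.0005211732198375785 front x at z10 -74.54084012506259 exp -67.73377918962493 y [-57.91000164  57.55899413] zmax 176.01383378690906 exp 181.48
tablet [(array([417., 222.,  13.]), 0.91)]
mist_bottle [(array([513.,  86.,  -0.]), 0.97), (array([439.,  88.,  -3.]), 0.89), (array([ 482., -178.,   -1.]), 0.67), (array([594., -75.,   1.]), 0.58)]
mixing_cup [(array([613.,  63.,   0.]), 0.58)]
dock [(array([482., -38.,   1.]), 0.73), (array([613., 291.,   0.]), 0.18)]
cream_tube [(array([350.,  94.,  -3.]), 0.87)]
```

View pics/s_fin.png

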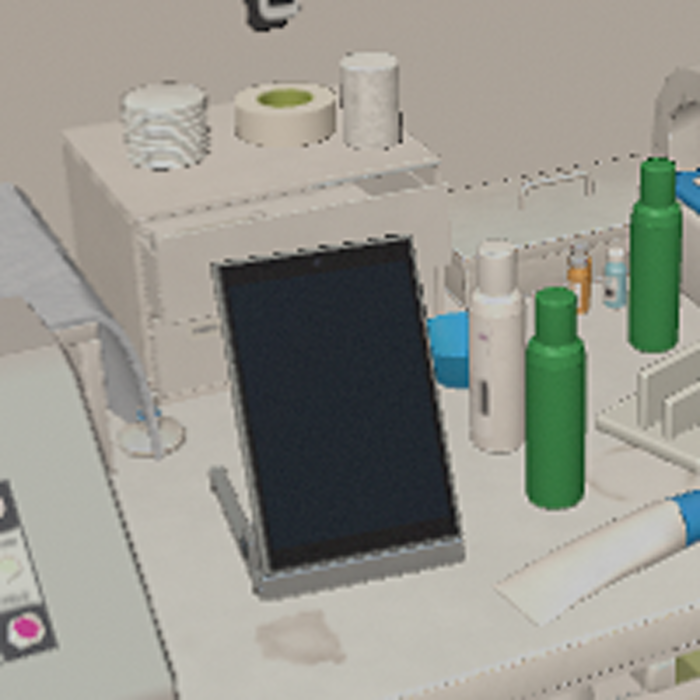

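Seated and centred with the screen out. The measured lean is 27.6° and the lower edge is nearer the lip than planned, so I move clear and re-measure, including the rest and the bottle.

>>> {"method": "carry_out", "body": {
  "moves": [
    [[0,0,-0.8],[-0.8,0,0]],
    [[0,0,-0.8],[-0.8,0,0]],
    [[0,0,0],[-0.8,0,0]],
    [[0,0,0],[-0.8,0,0]],
    [[0,0,0],[-0.8,0,0]],
    [[0,0,0],[-0.8,0,0]],
    [[0,0,0],[0,0,0]],
    [[0,0,0],[0,0,0]]
  ]
}}

```text
time: 23.45
ee_pos: [566.6, 208.3, 344.4]
tool_rot: [-0.005, 0.751, 0.661, -0.007]
force: [0.4, 0.9, 0.5]
opening: 0.397
```

```bash
python3 - <<'E'
from rest import *
s=st();print(s['ee_pos'].round(0),s['force'].round(1),s['time'])
for n in('scene','wrist','top'):
    p=snap(n);C=cloud(p);D=C[...,:2]-o;x=D@ex;y=D@ey;Z=C[...,2]
    m=(abs(y)<52)&(Z>35)&(Z<165)&(x>-80)&(x<40)
    if n=='scene' and m.sum()>50:
        A=np.c_[Z[m],np.ones(m.sum())];k=np.linalg.lstsq(A,x[m],rcond=None)[0]
        for _ in range(4): g=abs(x[m]-A@k)<3;k=np.linalg.lstsq(A[g],x[m][g],rcond=None)[0]
        print(n,'front lean',np.degrees(np.arctan(k[0])).round(1),'x at z10',(10*k[0]+k[1]).round(1),g.sum())
    q=(abs(y)<55)&(Z>165)&(Z<190)&(x>-20)&(x<40);
    if q.sum()>5: print(n,'top edge x',np.percentile(x[q],[2,50,98]).round(1),'z',np.percentile(Z[q],[50,98]).round(1),'y',np.percentile(y[(Z>165)&(Z<190)&(x>-20)&(x<40)&(abs(y)<75)],[1,99]).round(1))
    q=(abs(y)<38)&(Z>90)&(Z<130)&(x>-12)&(x<20)
    if n!='scene' and q.sum()>5: print(n,'behind/bar x',np.percentile(x[q],[2,50,98]).round(1),'z',np.percentile(Z[q],[2,50,98]).round(1),q.sum())
    q=(abs(y)<50)&(Z>14)&(Z<24)&(x<-60)&(x>-90)
    if q.sum()>5: print(n,'lip x',np.percentile(x[q],[2,50,98]).round(1))
    X,Y=C[...,0],C[...,1]
    for z0,z1 in((128,145),(85,110)):
        b=C[(abs(X-518)<40)&(abs(Y-85)<40)&(Z>z0)&(Z<z1)]
        if len(b)>5: print(n,'bottle',z0,b.mean(0).round(1))
    save(p,'f_'+n)
E
```

```text
[567. 208. 344.] [0.4 0.9 0.5] 23.45
scene front lean 27.7 x at z10 -74.6 3172
scene top edge x [ 4.7  9.7 15.8] z [170.  174.8] y [-56.9  58. ]
scene lip x [-81.6 -71.4 -64.8]
scene bottle 128 [514.   89.7 135.5]
scene bottle 85 [507.   92.3  98.4]
wrist top edge x [ 7.2 14.9 19.7] z [172.3 174.4] y [-58.7  55.3]
wrist lip x [-78.8 -75.7 -67.8]
wrist bottle 128 [519.8  87.8 136.6]
wrist bottle 85 [522.3  95.4 100.9]
top top edge x [ 6.1 13.  20. ] z [172.3 176.8] y [-59.3 -21.5]
top lip x [-78.3 -73.4 -66.8]
top bottle 128 [518.3  86.2 138.2]
top bottle 85 [511.   85.5 103.8]
```

```bash
python3 -c "
from h import *
print(manip.sign_off(), st()['time'])"
```

```text
the job is handed in; nothing more can be done
the job is handed in; nothing more can be done
```

The job is handed in at about 23.5 s of the 58 s allowed. One check did not match the plan: the tablet leans back 27.7° instead of 25°.

- **Bottle:** I moved the white mist bottle off the stand and set it upright on bare worktop at about (518, 85) mm. It was still standing there in the last check.
- **Rest:** I swung the back rest up to its stop. It measured about 65°, and the resisting force rose to 34 N there. It stayed up after I let go.
- **Tablet:** I lifted it out of the dock, tilted it 25° and lowered it until it touched the ledge at about 10 N, then released it. It is centred to about 1–2 mm, with the screen facing out and the camera end up.
- **Lean mismatch:** After release the lower edge slid about 4–6 mm forward, to the front lip or just short of it. The back therefore rests on the cross bar and does not lie flat on the panel. The lean was the same in two readings about a second apart, so I left it.
- **Other items:** The cup, dock, cream tube and look-alike bottles read where they were before. I did not re-measure the wipes box or the electrode. The gripper was well clear of everything at hand-in.

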